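# Lock the rail carriage and hang the row signs

## Task

Get the archive's sign rail ready: run the rail carriage (it has a ball knob) fully home against the rubber stop, then lock it by sliding the loose steel plate along its white deck, without lifting it clear, until its hole is over the lock pin and it drops flat into the well. Only once the plate is down, hang every sign saddle that lies on the bench on the rail, each fully seated with its two holes over a pin pair of its own (any pair, either way round). Leave the carriage home and locked, and do not disturb the archive box, mug or stapler.

Things in the scene. Friction and masses are not known exactly. Their poses are not given: they have to be found in the camera images.
- station: Fixed grey base, varies in place and heading; origin on the bench, x away from the robot, z up. +y is the way the carriage runs home and the lock plate is slid. Near side (x = -110 mm): white deck, 26 mm high, 120 mm across x, y -162 to -2 mm; past its end (y > -2 mm) a well with floor 12 mm high, holding the lock pin. The carriage stands behind, at x = +30 mm.
- carriage (a joint): Rail carriage travel along station +y, 0 to 0.09 m; 0.09 = home at the rubber stop. About 3 N friction, stays where left. Carries a rail 24 mm wide, 400 mm long, top 100 mm above the bench, and a steel toe reaching into the well: it fills the place where the lock plate must drop until the carriage is home; the dropped plate then keeps it from coming back.
- knob (a point): Centre of the carriage's black ball knob, 32 mm diameter, on an upright 14 mm stem at the +y end of the rail, 132 mm above the bench, rigid with the carriage; can be gripped from above.
- plate: Loose steel lock plate, x 80 mm, y 110 mm, 6 mm thick, 350 g, lying on the white deck, roughly square with it. Black upright fin handle: 50 mm along x, 10 mm thick in y, 6 to 51 mm above the plate's underside, centred at y = -20 mm. Through hole 17 mm diameter at y = +25 mm. Origin: centre of the underside; +y (hole end) roughly along station +y.
- plate_hole (a point): Centre of the lock plate's hole, at its underside.
- lock_pin (a point): Foot of the fixed upright lock pin on the well floor. Pin 12 mm diameter, 13 mm high, tapered tip 1 mm below deck level, so the plate slides over it. With the hole on the pin the plate's tail is 2 mm past the deck's end and the plate drops 14 mm, flat on the well floor. Axes as station.
- pair0 (a point): Point on the top of the rail midway between the pin pair that is at the -y end of the four (98 mm from pair to pair). Two upright pins of 8 mm diameter, 16 mm high with tapered tips, stand 30 mm to either side of it along y. Moves with the carriage. Axes as station.
- pair1 (a point): Point on the top of the rail midway between the pin pair that is second from the -y end of the four (98 mm from pair to pair). Two upright pins of 8 mm diameter, 16 mm high with tapered tips, stand 30 mm to either side of it along y. Moves with the carriage. Axes as station.
- pair2 (a point): Point on the top of the rail midway between the pin pair that is second from the +y end of the four (98 mm from pair to pair). Two upright pins of 8 mm diameter, 16 mm high with tapered tips, stand 30 mm to either side of it along y. Moves with the carriage. Axes as station.
- pair3 (a point): Point on the top of the rail midway between the pin pair that is at the +y end of the four (98 mm from pair to pair). Two upright pins of 8 mm diameter, 16 mm high with tapered tips, stand 30 mm to either side of it along y. Moves with the carriage. Axes as station.
- sign_a: Inverted-U aluminium sign saddle, paper labels on both flanks: 90 mm long (x), 46 wide (y), 35 high, 120 g. Stands on its two legs. Top web 5 mm thick with two through holes, 12.5 mm diameter, on the centre line at x = +30 and -30 mm; legs 5 mm thick, 30 long, 36 mm apart inside. Both ends alike. Origin: centre of the underside (foot of the legs), z up. May be absent.
- sign_a_web (a point): Centre of the underside of the top web of sign_a, midway between its holes, 30 mm above its origin; with the saddle fully hung it coincides with the pair point on the rail.
- sign_b: Inverted-U aluminium sign saddle, paper labels on both flanks: 90 mm long (x), 46 wide (y), 35 high, 120 g. Stands on its two legs. Top web 5 mm thick with two through holes, 12.5 mm diameter, on the centre line at x = +30 and -30 mm; legs 5 mm thick, 30 long, 36 mm apart inside. Both ends alike. Origin: centre of the underside (foot of the legs), z up. May be absent.
- sign_b_web (a point): Centre of the underside of the top web of sign_b, midway between its holes, 30 mm above its origin; with the saddle fully hung it coincides with the pair point on the rail.
- sign_c: Inverted-U aluminium sign saddle, paper labels on both flanks: 90 mm long (x), 46 wide (y), 35 high, 120 g. Stands on its two legs. Top web 5 mm thick with two through holes, 12.5 mm diameter, on the centre line at x = +30 and -30 mm; legs 5 mm thick, 30 long, 36 mm apart inside. Both ends alike. Origin: centre of the underside (foot of the legs), z up. May be absent.
- sign_c_web (a point): Centre of the underside of the top web of sign_c, midway between its holes, 30 mm above its origin; with the saddle fully hung it coincides with the pair point on the rail.
- sign_d: Inverted-U aluminium sign saddle, paper labels on both flanks: 90 mm long (x), 46 wide (y), 35 high, 120 g. Stands on its two legs. Top web 5 mm thick with two through holes, 12.5 mm diameter, on the centre line at x = +30 and -30 mm; legs 5 mm thick, 30 long, 36 mm apart inside. Both ends alike. Origin: centre of the underside (foot of the legs), z up. May be absent.
- sign_d_web (a point): Centre of the underside of the top web of sign_d, midway between its holes, 30 mm above its origin; with the saddle fully hung it coincides with the pair point on the rail.
- archive_box: Bystander: closed grey archive box 110 x 240 x 60 mm at the back left; origin centre of underside.
- mug: Bystander: white mug, 80 mm wide, 95 mm high, far right; origin centre of underside.
- stapler: Bystander: grey and black desk stapler 50 x 150 x 44 mm, beyond the rail; origin centre of underside.
Things that resemble listed ones, but are neither listed nor needed, are in the scene too. Of the things like the plate, leave any that is purple; of the rest the smaller one is meant. Leave any orange look-alike of the sign_d alone.

How it is judged:
By the outcome, as a careful person would: the job done as asked, in the order asked, and still so for the second after the job is handed in, with the robot touching nothing.
Of sign_a, sign_b, sign_c, sign_d only 3 to 4 are there at a start; the rules pass over those that are not, and their reading is None.
At some moment in a run one of sign_a, sign_b, sign_c, sign_d may be knocked a few centimetres aside while the robot is not near it.
It also fails if it takes over 210 s, if anything falls off the work surface, if the arm or the gripper's body presses on something with over 40 N, if the wrist force passes 120 N, or if a joint passes its speed limit or range.

## Robot

A 6-joint arm with a two-finger parallel gripper is mounted at the origin on the work surface. World frame = base frame: x ahead of the robot, y to its left, z up, the work surface at z = 0. Lengths are in m, angles in rad, forces in N, time in s.
With the tool pointing down it reaches from about 0.3 to 0.775 m from the base axis. Payload 14.6 kg.
Tool frame: the origin (TCP) lies on the centre line of the jaws, within the pads' length; the fingertips stand 14 mm ahead of it and the grasp point (between the pads) lies 5 mm behind it (r.nose_length is the distance from the TCP to the fingertips, in m); z points along the fingers, y is the line along which they close (so a half turn about z gives the same grasp; the last joint's range is limited). The gripper opens to 85 mm and grips with 20 to 120 N. Pads are 22 mm wide; open, the fingers measure 114 mm over their backs; the gripper's body (76 mm by 85 mm) begins 54 mm behind the grasp point. The pads swing forward as they close: fully open they stand 13 mm farther back than shut.
Start: joints at [-1.238, 0.3, 1.521, -0, 1.321, -0.067], TCP at [0.214, -0.507, 0.245] pointing down, gripper open.
Joint ranges: [-3.03, 3.03], [-0.79, 2.21], [0.23, 2.52], [-1.04, 4.18], [0, 3.07], [-2.55, 2.55]. Speed limits (rad/s): [2.22, 2.22, 2.57, 3.14, 3.14, 3.14].

## Interface

Orientations are given as a rotation vector (axis times angle).
In Python, from cell import r gives the robot as it stands.
- The arm moves only by the tool play_rows, never from a script. Its argument "rows" is text: rows parted by semicolons, each of 7 numbers parted by spaces: the shift along the world's x, y, z as a fraction of full scale, then the turn, a rotation vector about the world's x, y, z as a fraction of full scale, then the opening, from 0 (shut) to 1 (fully open). In form: dx dy dz ax ay az jaw; .... A call has 1 to 5 rows; each row shifts and turns the commanded pose from where the row before left it; what a row does not reach is not made up. Full scale, the value 1, is 0.5 m for a shift and 6 degrees for a turn. A row lasts 1/10 s, in which the tool goes at most 50 mm and 8.59 degrees, less where a joint would pass 70% of its speed; a pose out of reach is approached as far as the arm can. A call with a number of a shift or a turn outside -1 to 1 is refused whole. A call with a gripper value outside its range is refused whole. The fingers move at their own pace and stop on an object; the grip force is fixed at half the most. Time passes only in rows, so rows that do not move let the fingers close. It gives the time, the measured TCP pose, the force, the opening and the grip force at its end, in the units of the state.
- r.get_obs(): the state, without advancing time (a new reading comes with each control period).
- r.grab_frame(name): name is "side" or "top" or "wrist"; returns a dict with "img" (384x512x3 uint8, blue, green, red), "z_map" (384x512 float32, m along the optical axis (not along the pixel's ray), 0 where there is no reading), "camera_matrix" (3x3 intrinsics, pixels), "R" (3x3) and "t" (3): a world point X has camera coordinates R X + t. Camera axes: x right, y down, z forward; pixel columns grow to the right and rows downward; lengths in m; the calibration is good to about 2 mm. A picture is of the moment at which its call begins.
- r.close_job(): hands the job in; it is judged then, once.
The state is a dict: "time_s": time; "qpos": joint angles; "qvel": joint speeds; "tau": joint torques, N m; "eef_pos": TCP position; "orientation": TCP orientation; "wrist_force": force on the tool from outside, world axes, zero at the start; "ft_torque": the same for the moment, N m; "gripper_width": finger opening in m; "gripper_force": force on a finger pad.
Only numpy, scipy, OpenCV 4.12 (cv2) and the standard library are available. Lean on these libraries where they do the work, as an engineer would, in place of code of your own. Each camera call takes 0.05 s, during which the arm holds its last target. There are 200 camera calls.

## Working session

There is one attempt and no reset: what is moved stays moved. The work goes in short steps, Python scripts to look and compute and a tool call to move; the robot and the scene stay as the last step left them, time stands still between calls to the robot, and variables do not carry over. Pictures are saved under pics/ and viewed, at most 14 in all, crops included, and the job is handed in when it is done.

Besides the shell and the picture viewer there is one more tool, called as name(argument=value, ...) on one line, values as JSON. play_rows: Moves the arm, as the interface text tells. Shift numbers are shares of 0.5 m and turn numbers shares of 6 degrees, none past 1 either way. Its arguments: {"type":"object","properties":{"rows":{"type":"string"}},"required":["rows"]}

```bash
ls; mkdir -p pics; python3 - <<'E'
from cell import r
import cv2,pickle,numpy as np
for n in("top","side"):
    f=r.grab_frame(n);pickle.dump(f,open(n+".pkl","wb"));cv2.imwrite(f"pics/{n}0.png",cv2.resize(f["img"],(800,600),interpolation=cv2.INTER_CUBIC))
    print(n,f["camera_matrix"].tolist(),f["R"].round(3).tolist(),f["t"].round(3).tolist())
o=r.get_obs();print(o)
E
```

```text
pics
top [[426.8457491248896, 0.0, 261.7649939709088], [0.0, 426.8457491248896, 188.9982264573951], [0.0, 0.0, 1.0]] [[-0.02, -1.0, -0.004], [-0.989, 0.02, -0.146], [0.146, 0.001, -0.989]] [-0.076, 0.489, 1.371]
side [[409.28567440007953, 0.0, 261.3358190790315], [0.0, 409.28567440007953, 193.90269032942876], [0.0, 0.0, 1.0]] [[0.967, -0.253, -0.015], [-0.187, -0.671, -0.718], [0.171, 0.697, -0.696]] [-0.506, 0.117, 1.523]
{'time_s': 0.1, 'qpos': array([-1.23759433e+00,  3.00426695e-01,  1.52152644e+00,  1.20695971e-05,
        1.32071226e+00, -6.65643778e-02]), 'qvel': array([ 0.00110213, -0.00056031, -0.00210572,  0.00092729, -0.00077695,
       -0.00073773]), 'tau': array([-6.60238638e-04, -5.44379926e+01, -3.62371337e+01, -1.34794864e-04,
        2.97457744e-03, -2.07629216e-05]), 'eef_pos': array([ 0.21401402, -0.50643665,  0.24476878]), 'orientation': array([-3.07800020e+00, -6.23562413e-01,  2.05711821e-04]), 'wrist_force': array([ 0.03757603, -0.31809002, -0.08214622]), 'ft_torque': array([-0.05409281, -0.01629077,  0.00810642]), 'gripper_force': 0.0, 'gripper_width': 0.08556225216830968}
```

View pics/top0.png

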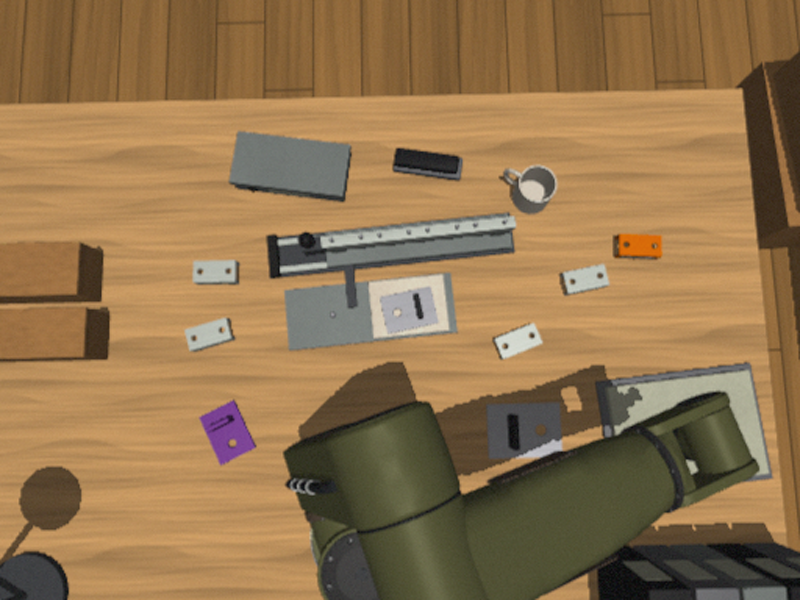

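View pics/side0.png

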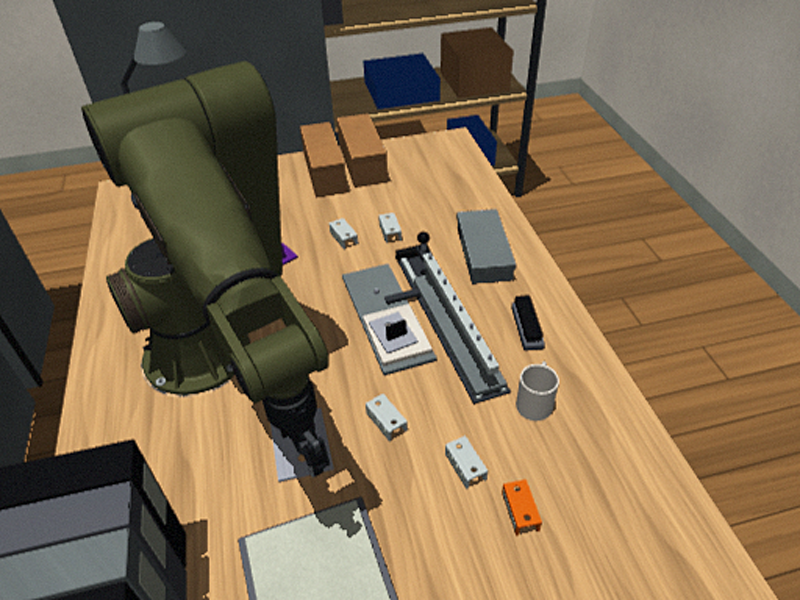

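Top view (800×600): the carriage rail runs from the knob at (307,241) to (515,222), and the stop is on the left. There are four pale saddles at (215,271), (209,334), (585,279) and (518,340). The orange look-alike at (638,245) stays where it is.

Plate candidates:
- **Purple, (228,432):** excluded.
- **Large one on the bench, (523,430):** bigger than the others, and not on the deck.
- **On the white deck, (410,310):** the smaller one, so this is the one meant.

I'll measure next and confirm with a crop.

```bash
cat >h.py <<'E'
from cell import r
import cv2,numpy as np
from scipy.spatial.transform import Rotation as Ro
def world(f,uv=None,z=None):
    K,R,t=f["camera_matrix"],f["R"],f["t"]
    if uv is None:
        v,u=np.mgrid[:384,:512];d=f["z_map"]
        p=np.stack([(u-K[0,2])/K[0,0]*d,(v-K[1,2])/K[1,1]*d,d],-1)
        return (p-t)@R
    uv=np.atleast_2d(uv);ray=np.c_[(uv[:,0]-K[0,2])/K[0,0],(uv[:,1]-K[1,2])/K[1,1],np.ones(len(uv))]@R
    c=-R.T@t; return c+ray*((z-c[2])/ray[:,2])[:,None]
def pix(f,X):
    p=np.atleast_2d(X)@f["R"].T+f["t"];q=p@f["camera_matrix"].T;return q[:,:2]/q[:,2:]
def rects(mask,W,minpx=40):
    n,l,s,c=cv2.connectedComponentsWithStats(mask.astype(np.uint8))
    out=[]
    for i in range(1,n):
        if s[i,4]>=minpx:
            P=W[l==i];b=cv2.minAreaRect((P[:,:2]*1000).astype(np.float32))
            out.append((c[i].round(1),np.round(b[0],1),np.round(b[1],1),round(b[2],1),round(P[:,2].mean()*1000,1),s[i,4]))
    return out
E
python3 - <<'E'
from h import *
import pickle
f=pickle.load(open("top.pkl","rb"));W=world(f);Z=W[...,2];hsv=cv2.cvtColor(f["img"],cv2.COLOR_BGR2HSV)
reg=(W[...,0]>0.2)&(W[...,0]<0.85)&(abs(W[...,1])<0.7)
print("saddles")
for o in rects(reg&(Z>.028)&(Z<.042),W): print(*o)
print("deck/plate 15-30")
for o in rects(reg&(Z>.018)&(Z<.028)&(hsv[...,1]<60)&(hsv[...,2]>170),W): print(*o)
print("rail")
for o in rects(reg&(Z>.092)&(Z<.108),W,20): print(*o)
print("tall")
for o in rects(reg&(Z>.115)&(Z<.16),W,10): print(*o)
c=f["img"][120:240,110:400];cv2.imwrite("pics/crop1.png",cv2.resize(c,(800,331),interpolation=cv2.INTER_CUBIC))
E
```

```text
saddles
[275.5 106.8] [ 772.5 -133.5] [122.9  19.5] 81.4 38.1 86
[297.5 139.5] [ 654.1 -206. ] [  9.3 186.7] 4.2 31.4 101
[231.2 146.5] [634.3  16.3] [  8.9 105.1] 4.6 31.2 59
[267.4 158.2] [ 592.3 -107.1] [ 38.4 399. ] 4.8 31.4 1001
[409.  156.1] [ 588.4 -578. ] [88.7 47.6] 86.1 35.6 353
[174.  162.3] [583.8 206.3] [86.7 20.5] 4.2 31.6 124
[ 60.5 176.3] [548.1 582.4] [ 12.8 107.4] 85.7 34.5 70
[136.6 172.7] [550.7 329. ] [91.1 47.6] 89.7 35.1 367
[374.4 177.5] [ 518.8 -460. ] [46.9 92.6] 11.3 35.6 358
[261.7 197.6] [462.8 -88.7] [106.3 137.2] 6.0 32.3 806
[ 64.7 214.4] [419.  560.9] [99.1  7.7] 0.2 35.0 57
[132.4 213. ] [417.1 339. ] [46.7 91.2] 15.0 34.9 366
[331.2 217.3] [ 390.1 -310.3] [45.9 91.1] 21.1 35.4 368
[416.3 254.1] [ 256.5 -598.7] [ 90.  212.9] 6.4 33.2 1192
deck/plate 15-30
[260.4 193.4] [469.4 -82.6] [120.3 159.2] 5.3 24.9 647
rail
[338.1 112.7] [ 720.6 -340.6] [43.6 79.8] 54.4 95.7 53
[263.4 148.3] [610.9 -85.8] [ 29.5 438.6] 5.3 99.7 972
[ 49.8 172.6] [546.4 587.1] [ 32.4 113. ] 80.0 101.0 126
[ 52.3 214.5] [419.  581.4] [47.9 99.2] 90.0 102.1 140
tall
[195.2 152.5] [591.2 118.5] [29.1 28.6] 45.2 142.1 84
```

View pics/crop1.png

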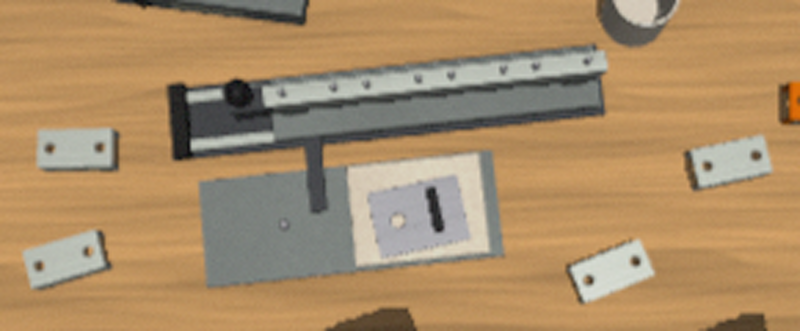

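The crop confirms it: the plate on the deck at crop (418,216) is the smaller grey one, with its hole at (398,221). The lock pin is at (284,225) and the toe at (316,180). The station yaw is about 5.3°. I'll move above the knob with the jaws along station x.

play_rows(rows="0.038 0.062 0 0 0 0.6 1;0.038 0.062 0 0 0 0.6 1;0.038 0.062 0 0 0 0.6 1;0.038 0.062 0 0 0 0.6 1;0.038 0.062 0 0 0 0.6 1")

```text
time_s: 0.6
eef_pos: [0.3095, -0.3502, 0.2451]
orientation: [-2.942, -1.101, 0.0]
wrist_force: [0.9, -0.0, -0.1]
gripper_width: 0.0851
gripper_force: 0.0
```

play_rows(rows="0.038 0.062 0 0 0 0.6 1;0.038 0.062 0 0 0 0.6 1;0.038 0.062 0 0 0 0.6 1;0.038 0.062 0 0 0 0.6 1;0.038 0.062 0 0 0 0.6 1")

```text
time_s: 1.1
eef_pos: [0.4045, -0.1952, 0.2452]
orientation: [-2.733, -1.548, 0.0]
wrist_force: [1.2, -0.3, 0.3]
gripper_width: 0.0854
gripper_force: 0.0
```

play_rows(rows="0.038 0.062 0 0 0 0.6 1;0.038 0.062 0 0 0 0.6 1;0.038 0.062 0 0 0 0.6 1;0.038 0.062 0 0 0 0.6 1;0.038 0.062 0 0 0 0.6 1")

```text
time_s: 1.6
eef_pos: [0.4996, -0.0402, 0.2451]
orientation: [-2.457, -1.957, 0.0]
wrist_force: [0.5, -1.1, 0.3]
gripper_width: 0.0855
gripper_force: 0.0
```

```bash
cat >>h.py <<'E'
def tcp():
    o=r.get_obs();M=Ro.from_rotvec(o["orientation"]).as_matrix()
    yaw=np.degrees(np.arctan2(M[1,1],M[0,1]))
    print("t",round(o["time_s"],2),"tcp",(o["eef_pos"]*1000).round(1),"yaw",yaw.round(2),"tilt",M[:2,2].round(4),"F",o["wrist_force"].round(1),"w",round(o["gripper_width"]*1000,1),"gf",round(o["gripper_force"],1))
    return o["eef_pos"],yaw
E
python3 - <<'E'
from h import *
tcp()
f=r.grab_frame("wrist");cv2.imwrite("pics/w1.png",f["img"]);C=-f["R"].T@f["t"];print(C.round(3),f["R"].round(2).tolist())
W=world(f)
print(W[192,256],pix(f,[.591,.118,.132]))
E
```

```text
t 1.6 tcp [499.6 -40.2 245.1] yaw -12.94 tilt [-0.0004  0.    ] F [ 0.5 -1.1  0.3] w 85.5 gf 0.0
[0.515 0.023 0.374] [[0.97, -0.22, 0.0], [-0.21, -0.94, 0.26], [-0.06, -0.25, -0.97]]
[ 0.49548989 -0.05723813  0.03132762] [[334.62928732 -47.93253566]]
```

View pics/w1.png

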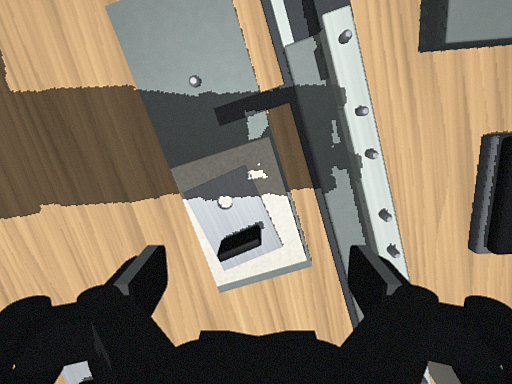

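The wrist view shows the lock pin at (195,81) and the plate hole at (225,202). Rail pins are at (345,37), (362,110), (372,153), (385,214) and (394,250).

```bash
python3 - <<'E'
from h import *
f=r.grab_frame("wrist");W=world(f)
p=world(f,[[345,37],[362,110],[372,153],[385,214],[394,250]],.116);print((p*1000).round(1))
d=p[0,:2]-p[4,:2];th=np.degrees(np.arctan2(-d[0],d[1]));print("rail yaw",th)
print("lock pin",(world(f,[195,81],.024)*1000).round(1),"hole",(world(f,[225,202],.030)*1000).round(1), W[81,195],W[202,215])
Z=W[...,2]
hsv=cv2.cvtColor(f["img"],cv2.COLOR_BGR2HSV)
v,u=np.mgrid[:384,:512];roi=(v<300)&(u>100)&(u<330)
for o in rects(roi&(Z>.0285)&(Z<.036)&(hsv[...,2]>60),W): print("plate?",*o)
for o in rects(roi&(Z>.06)&(Z<.09),W): print("fin",*o)
for o in rects((Z>.02)&(Z<.0295)&roi,W): print("deck",*o)
E
```

```text
[[ 596.2   71.4  116. ]
 [ 602.    14.6  116. ]
 [ 605.8  -22.2  116. ]
 [ 610.5  -78.9  116. ]
 [ 614.8 -115.6  116. ]]
rail yaw 5.690480012482936
lock pin [[459.3  79.9  24. ]] hole [[459.  -57.9  30. ]] [0.45968686 0.07959961 0.02623573] [ 0.44788764 -0.0547769   0.03230599]
plate? [312.7 107.5] [584.5  -6.9] [ 37.6 195.2] 4.4 30.4 3612
plate? [231.6 216.3] [462.1 -84.9] [ 80.5 110.7] 11.3 32.2 4761
fin [320.9  47.3] [585.   78.4] [ 4.1 68.8] 8.2 79.4 333
fin [237.9 249.7] [ 466.2 -103.8] [49.8 10.3] 11.8 73.6 620
deck [266.2 113.4] [525.1 -19.2] [ 95.3 202.6] 6.4 25.7 1958
deck [193.8  83.9] [456.9  77.6] [10.6 10.8] 75.1 23.9 98
deck [245.3 208.5] [470.8 -83.7] [120.2 160.7] 5.1 26.2 6601
deck [224.1 204.1] [457.  -61.1] [15.5 15.8] 31.2 26.4 149
```

play_rows(rows="0.038 0.062 0 0 0 0.6 1;0.038 0.062 0 0 0 0.6 1;0.038 0.062 0 0 0 0.6 1;0.038 0.062 0 0 0 0.6 1;0.031 0.069 0 0 0 0.64 1")

```text
time_s: 2.2
eef_pos: [0.5912, 0.1174, 0.2449]
orientation: [-2.118, -2.32, 0.001]
wrist_force: [-0.4, -0.6, -0.2]
gripper_width: 0.0857
gripper_force: 0.0
```

```bash
python3 - <<'E'
from h import *
tcp()
t=r.grab_frame("top");W=world(t);Z=W[...,2]
f=r.grab_frame("wrist");W=world(f);Z=W[...,2]
print(pix(f,[.591,.118,.132]))
for o in rects((Z>.125)&(Z<.155),W,20): print(*o)
cv2.imwrite("pics/w2.png",f["img"])
E
```

```text
t 2.2 tcp [591.2 117.4 244.9] yaw 5.22 tilt [-0.0006 -0.0003] F [-0.4 -0.6 -0.2] w 85.7 gf 0.0
[[254.26204064 203.86195771]]
[257.4 205.3] [593.6 118. ] [30.6 30.3] 4.6 143.0 1147
```

View pics/w2.png

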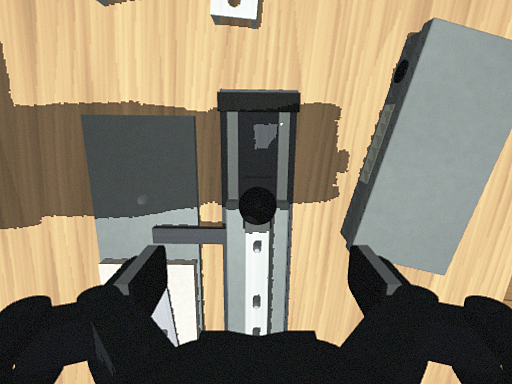

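The knob is centred at (257,205), world (593,118). I'll lower onto it and grip.

play_rows(rows="0.003 0.001 -0.047 0 0 0 1;0 0 -0.047 0 0 0 1;0 0 -0.047 0 0 0 1;0 0 -0.047 0 0 0 1;0 0 -0.047 0 0 0 1")

```text
time_s: 2.8
eef_pos: [0.5917, 0.1163, 0.1268]
orientation: [-2.121, -2.317, 0.001]
wrist_force: [0.3, 0.7, -0.2]
gripper_width: 0.0856
gripper_force: 0.0
```

play_rows(rows="0 0 0 0 0 0 0.2;0 0 0 0 0 0 0.2;0 0 0 0 0 0 0.2;0 0 0 0 0 0 0.2;0 0 0 0 0 0 0.2")

```text
time_s: 3.3
eef_pos: [0.5925, 0.1173, 0.1295]
orientation: [2.119, 2.318, 0.002]
wrist_force: [-4.0, -1.7, 7.5]
gripper_width: 0.029
gripper_force: 58.5
```

play_rows(rows="-0.002 0.02 0 0 0 0 0.2;-0.002 0.02 0 0 0 0 0.2;-0.002 0.02 0 0 0 0 0.2;-0.002 0.02 0 0 0 0 0.2;-0.002 0.02 0 0 0 0 0.2")

```text
time_s: 3.8
eef_pos: [0.588, 0.1675, 0.1296]
orientation: [2.118, 2.317, 0.004]
wrist_force: [4.0, -3.6, 5.6]
gripper_width: 0.0292
gripper_force: 58.8
```

play_rows(rows="-0.001 0.012 0 0 0 0 0.2;-0.001 0.012 0 0 0 0 0.2;-0.001 0.012 0 0 0 0 0.2;-0.001 0.012 0 0 0 0 0.2;0 0 0 0 0 0 0.2")

```text
time_s: 4.3
eef_pos: [0.5859, 0.1923, 0.1296]
orientation: [2.118, 2.318, 0.005]
wrist_force: [2.9, 3.5, 6.0]
gripper_width: 0.029
gripper_force: 59.0
```

play_rows(rows="-0.001 0.006 0 0 0 0 0.2;0 0.006 0 0 0 0 0.2;0 0.006 0 0 0 0 0.2;-0.001 0.006 0 0 0 0 0.2;0 0.006 0 0 0 0 0.2")

```text
time_s: 4.8
eef_pos: [0.5849, 0.2049, 0.1295]
orientation: [2.117, 2.316, -0.001]
wrist_force: [-2.9, -30.6, 11.4]
gripper_width: 0.0292
gripper_force: 59.6
```

play_rows(rows="0 0 0 0 0 0 0.2;0 -0.003 0 0 0 0 0.2;0 0 0 0 0 0 0.2;0 0 0 0 0 0 0.2;0 0 0 0 0 0 0.2")

```text
time_s: 5.3
eef_pos: [0.5848, 0.2046, 0.1296]
orientation: [2.119, 2.317, 0.003]
wrist_force: [0.8, -3.9, 6.9]
gripper_width: 0.0291
gripper_force: 59.1
```

```bash
python3 - <<'E'
from h import *
tcp()
E
```

```text
t 5.3 tcp [584.8 204.6 129.6] yaw 5.13 tilt [0.0028 0.0001] F [ 0.8 -3.9  6.9] w 29.1 gf 59.1
```

play_rows(rows="0 0 0 0 0 0 1;0 0 0 0 0 0 1;0 0 0 0 0 0 1;0 0 0.05 0 0 0 1;0 0 0.08 0 0 0 1")

```text
time_s: 5.8
eef_pos: [0.583, 0.2047, 0.1911]
orientation: [-2.117, -2.317, 0.007]
wrist_force: [-0.6, 0.5, 0.6]
gripper_width: 0.0852
gripper_force: 0.0
```

```bash
python3 - <<'E'
from h import *
tcp()
f=r.grab_frame("wrist");W=world(f);Z=W[...,2]
for o in rects((Z>.125)&(Z<.155),W,20): print(*o)
E
```

```text
t 5.8 tcp [583.  204.7 191.1] yaw 5.15 tilt [-0.005  -0.0013] F [-0.6  0.5  0.6] w 85.2 gf 0.0
[260.7 221.4] [586.  205.8] [31.5 29.3] 8.8 142.9 1851
```

The carriage is home: the stop gave 30 N of contact, and the knob is at about (585.5,205). Next is the plate.

play_rows(rows="-0.016 -0.041 0 0 0 -0.93 1;-0.016 -0.041 0 0 0 -0.93 1;-0.016 -0.041 0 0 0 -0.93 1;-0.016 -0.041 0 0 0 -0.93 1;-0.016 -0.041 0 0 0 -0.93 1")

```text
time_s: 6.35
eef_pos: [0.5437, 0.1017, 0.1928]
orientation: [2.619, 1.735, 0.0]
wrist_force: [0.0, -0.6, 0.2]
gripper_width: 0.0854
gripper_force: 0.0
```

play_rows(rows="-0.016 -0.041 0 0 0 -0.93 1;-0.016 -0.041 0 0 0 -0.93 1;-0.016 -0.041 0 0 0 -0.93 1;-0.016 -0.041 0 0 0 -0.93 1;-0.016 -0.041 0 0 0 -0.93 1")

```text
time_s: 6.85
eef_pos: [0.5037, -0.0008, 0.1929]
orientation: [2.96, 1.052, 0.001]
wrist_force: [0.5, 0.1, -0.1]
gripper_width: 0.0853
gripper_force: 0.0
```

play_rows(rows="-0.016 -0.041 0 0 0 -0.93 1;-0.016 -0.041 0 0 0 -0.93 1;-0.016 -0.041 0 0 0 -0.93 1;-0.016 -0.041 0 0 0 -0.93 1;-0.016 -0.041 0 0 0 -0.93 1")

```text
time_s: 7.35
eef_pos: [0.4637, -0.1033, 0.1929]
orientation: [3.126, 0.307, 0.001]
wrist_force: [-0.8, 0.1, 0.8]
gripper_width: 0.0854
gripper_force: 0.0
```

```bash
python3 - <<'E'
from h import *
tcp()
f=r.grab_frame("wrist");W=world(f);Z=W[...,2]
cv2.imwrite("pics/w3.png",f["img"]);print(pix(f,[[.466,-.104,.075],[.457,.0785,.024],[.458,-.0595,.03]]).round())
for o in rects((Z>.065)&(Z<.085),W,50): print("fin",*o)
for o in rects((Z>.029)&(Z<.036),W,200): print("pl",*o)
for o in rects((Z>.02)&(Z<.029),W,80): print("deck/pin",*o)
E
```

```text
t 7.35 tcp [ 463.7 -103.3  192.9] yaw -78.78 tilt [ 0.0004 -0.    ] F [-0.8  0.1  0.8] w 85.4 gf 0.0
[[257. 198.]
 [ 74. 158.]
 [212. 185.]]
fin [302.6  21.2] [600.9 -99.8] [  4.  238.1] 5.6 80.4 1096
fin [258.4 196.4] [ 465.7 -105.2] [50.4  9.4] 11.2 76.9 695
pl [206.5  36.9] [588.8 -37.1] [ 40.6 366.1] 5.0 30.5 18787
pl [236.4 184.1] [461.7 -85.2] [ 80.  110.4] 11.3 32.3 7974
pl [448.1 281.8] [ 395.3 -319. ] [46.3 75.8] 21.3 34.5 1747
deck/pin [74.4 83. ] [527.2 -39.8] [ 92.7 370.6] 6.1 25.3 3611
deck/pin [238.3 162.2] [470.3 -83.9] [120.5 160.7] 5.0 26.4 10251
deck/pin [ 77.1 158.5] [457.2  76. ] [11.7  9.4] 32.7 23.8 121
deck/pin [212.6 186.4] [456.1 -60.2] [15.8 15.9] 31.4 26.5 213
deck/pin [434.9 266.2] [ 416.2 -310.8] [ 3.  75.9] 20.5 24.6 353
```

View pics/w3.png

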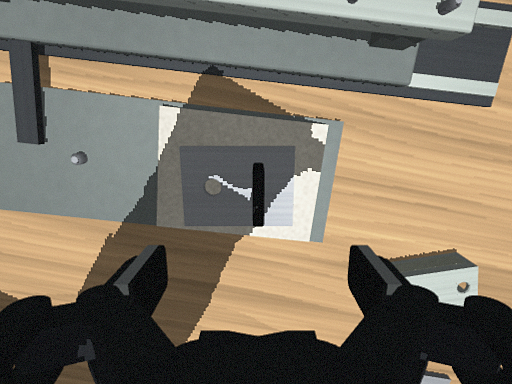

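The fin is centred at (258,196), world (465.7,-105), with the plate at yaw 11.3° and the deck at 5°. I'll grip the fin.

play_rows(rows="0.004 -0.003 -0.068 0 0 0 1;0 0 -0.068 0 0 0 1;0 0 -0.068 0 0 0 1;0 0 -0.068 0 0 0 1;0 0 0 0 0 0 0.5")

```text
time_s: 7.9
eef_pos: [0.4641, -0.1034, 0.0535]
orientation: [-3.123, -0.314, 0.009]
wrist_force: [0.9, -0.7, 1.2]
gripper_width: 0.073
gripper_force: 0.0
```

play_rows(rows="0 0 0 0 0 0 0;0 0 0 0 0 0 0;0 0 0 0 0 0 0;0 0 0 0 0 0 0;0 0 0 0 0 0 0")

```text
time_s: 8.4
eef_pos: [0.4666, -0.1043, 0.0579]
orientation: [3.125, 0.313, 0.003]
wrist_force: [-2.6, 0.5, 8.3]
gripper_width: 0.0088
gripper_force: 59.8
```

```bash
python3 - <<'E'
from h import *
tcp()
E
```

```text
t 8.4 tcp [ 466.6 -104.3   57.9] yaw -78.55 tilt [ 0.0019 -0.0005] F [-2.6  0.5  8.3] w 8.8 gf 59.8
```

play_rows(rows="-0.001 0.022 0 0 0 -0.2 0;-0.001 0.022 0 0 0 -0.2 0;-0.001 0.022 0 0 0 -0.2 0;-0.001 0.022 0 0 0 -0.2 0;-0.001 0.022 0 0 0 -0.2 0")

```text
time_s: 8.9
eef_pos: [0.4644, -0.0494, 0.058]
orientation: [3.137, 0.148, 0.004]
wrist_force: [0.3, -7.2, 5.2]
gripper_width: 0.0094
gripper_force: 59.7
```

play_rows(rows="0 0.022 0 0 0 0 0;-0.001 0.022 0 0 0 0 0;0 0.022 0 0 0 0 0;-0.001 0.022 0 0 0 0 0;0 0.022 0 0 0 0 0")

```text
time_s: 9.4
eef_pos: [0.4634, 0.0057, 0.0579]
orientation: [3.137, 0.15, 0.004]
wrist_force: [-0.7, -6.3, 4.1]
gripper_width: 0.0093
gripper_force: 59.3
```

```bash
python3 - <<'E'
from h import *
tcp()
f=r.grab_frame("wrist");W=world(f);Z=W[...,2]
cv2.imwrite("pics/w4.png",f["img"])
for o in rects((Z>.027)&(Z<.040),W,200): print("pl",*o)
for o in rects((Z>.018)&(Z<.027),W,40): print("deck/pin",*o)
E
```

```text
t 9.4 tcp [463.4   5.7  57.9] yaw -84.54 tilt [ 0.0025 -0.0012] F [-0.7 -6.3  4.1] w 9.3 gf 59.3
pl [260.4  21.7] [573.5  15.9] [ 19.7 245.9] 5.1 30.3 22674
pl [213.4 216.6] [467.6  23.8] [ 68.4 113.6] 6.7 32.1 16907
deck/pin [ 84.7 113. ] [519.7   9.8] [ 91.8 256. ] 5.4 24.4 10292
deck/pin [417.6 218.3] [469.9 -78.8] [120.4 150.9] 5.0 26.1 30056
deck/pin [272.4 322.9] [409.2 -10.2] [10.8  1.9] 6.2 26.0 57
deck/pin [369.  325.6] [412.1 -70.2] [17.1  7.6] 61.4 26.1 185
```

View pics/w4.png

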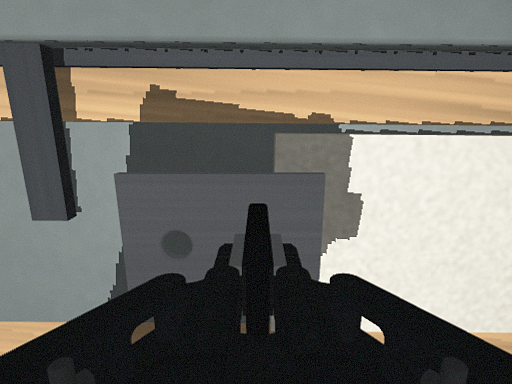

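The view shows the hole at (177,244) and the plate's far edge from (115,173) to (323,173). The toe at (40,200) is clear beyond the plate. I'll work out the offset still to go.

```bash
python3 - <<'E'
from h import *
f=r.grab_frame("wrist");W=world(f);Z=W[...,2]
g=cv2.cvtColor(f["img"],cv2.COLOR_BGR2GRAY)
def edge(cols,lo,hi,sel):
    P=[]
    for c in cols:
        v=np.where(sel[lo:hi,c])[0]
        if len(v): P.append(W[lo+v[0],c])
    P=np.array(P);k=np.polyfit(P[:,1],P[:,0],1);return np.degrees(np.arctan(-k[0])),(P.mean(0)*1000).round(1)
print("plate",edge(range(135,310,3),150,200,(Z>.029)&(Z<.037)))
print("deck",edge(range(365,500,3),110,160,(Z>.023)&(Z<.03)))
m=(abs(np.mgrid[:384,:512][0]-244)<22)&(abs(np.mgrid[:384,:512][1]-177)<25)
h=m&(Z<.029)&(Z>.005)
print("hole px",np.argwhere(h).mean(0), h.sum())
d=m&(g<np.percentile(g[m],22));n,l,s,c=cv2.connectedComponentsWithStats(d.astype(np.uint8));i=1+s[1:,4].argmax();print(c[i],s[i]); print((world(f,c[i],.032)*1000).round(1))
E
```

```text
plate (np.float64(5.551297751069034), array([500.4,  27.9,  30.6]))
deck (np.float64(5.1736248948493015), array([530.1, -79. ,  26. ]))
hole px [243.37438424 177.22331691] 609
[176.94146341 242.77317073] [162 231  30  25 410]
[[459.4  49.9  32. ]]
```

play_rows(rows="0 0.014 0 0 0 0 0;-0.001 0.014 0 0 0 0 0;-0.001 0.014 0 0 0 0 0;-0.001 0.012 0 0 0 0 0;0 0 -0.004 0 0 0 0")

```text
time_s: 10.0
eef_pos: [0.461, 0.0334, 0.055]
orientation: [-3.138, -0.15, -0.001]
wrist_force: [0.5, -0.1, -4.3]
gripper_width: 0.009
gripper_force: 58.4
```

play_rows(rows="0 0 0 0 0 0 0;0 0 -0.003 0 0 0 0;0 0 0 0 0 0 0")

```text
time_s: 10.3
eef_pos: [0.4608, 0.0327, 0.0529]
orientation: [-3.138, -0.149, 0.001]
wrist_force: [0.2, -0.1, -3.5]
gripper_width: 0.009
gripper_force: 58.4
```

The plate is going down freely; the wrist force is just its own weight. I'll keep lowering.

play_rows(rows="0 0 -0.006 0 0 0 0;0 0 -0.004 0 0 0 0;0 0 -0.004 0 0 0 0;0 0 -0.003 0 0 0 0;0 0 0 0 0 0 0")

```text
time_s: 10.8
eef_pos: [0.461, 0.0329, 0.0446]
orientation: [3.138, 0.149, -0.001]
wrist_force: [-0.1, -0.5, -4.1]
gripper_width: 0.0089
gripper_force: 58.4
```

```bash
python3 - <<'E'
from h import *
tcp()
E
```

```text
t 10.8 tcp [461.   32.9  44.6] yaw -84.55 tilt [-0.0004 -0.    ] F [-0.1 -0.5 -4.1] w 8.9 gf 58.4
```

play_rows(rows="0 0 -0.002 0 0 0 0;0 0 0 0 0 0 0;0 0 0 0 0 0 1;0 0 0 0 0 0 1;0 0 0 0 0 0 1")

```text
time_s: 11.3
eef_pos: [0.4612, 0.0329, 0.0439]
orientation: [3.138, 0.149, 0.001]
wrist_force: [-0.9, 0.7, -0.4]
gripper_width: 0.0524
gripper_force: 0.0
```

play_rows(rows="0 0 0.06 0 0 0 1;0 0 0.08 0 0 0 1;0 0 0.08 0 0 0 1;-0.08 0 0.08 0 0 0 1;-0.08 0 0 0 0 0 1")

```text
time_s: 11.8
eef_pos: [0.3866, 0.0329, 0.1928]
orientation: [3.138, 0.149, 0.011]
wrist_force: [0.2, -0.4, 0.1]
gripper_width: 0.0852
gripper_force: 0.0
```

```bash
python3 - <<'E'
from h import *
tcp()
f=r.grab_frame("wrist");W=world(f);Z=W[...,2]
cv2.imwrite("pics/w5.png",f["img"])
for o in rects((Z>.013)&(Z<.0225),W,200): print("pl",*o)
for o in rects((Z>.05)&(Z<.07),W,40): print("fin",*o)
t=r.grab_frame("top");W=world(t);Z=W[...,2]
reg=(W[...,0]>0.3)&(W[...,0]<0.68)&(abs(W[...,1])<0.7)
for o in rects(reg&(Z>.028)&(Z<.042),W,150): print(*o)
for o in rects(reg&(Z>.125)&(Z<.155),W,20): print("knob",*o)
E
```

```text
t 11.8 tcp [386.6  32.9 192.8] yaw -84.55 tilt [ 0.0068 -0.0001] F [ 0.2 -0.4  0.1] w 85.2 gf 0.0
pl [243.6 110.6] [461.3  54. ] [123.9 117.4] 4.8 18.3 9208
fin [265.7 109.9] [460.5  31.6] [48.5 10. ] 5.6 63.0 764
[240.9 145.5] [636.9 -12.6] [  9.2 310.2] 4.9 31.3 169
[408.8 156.1] [ 588.8 -577.9] [89.9 47. ] 85.5 35.5 348
[242.4 160.9] [584.4 -19.8] [ 39.8 398.6] 5.3 31.6 1001
[136.5 172.7] [551.4 328.9] [48.  92.4] 0.4 35.0 365
[374.4 177.5] [ 518.7 -459.1] [46.6 92.7] 11.1 35.7 360
[331.1 217.3] [ 390.2 -310.6] [45.6 91.2] 21.0 35.6 360
[145.9 220. ] [393.2 294.9] [46.6 91.1] 16.9 35.1 373
knob [167.1 155.5] [583.5 205.2] [28.8 28.4] 44.2 142.5 85
```

View pics/w5.png

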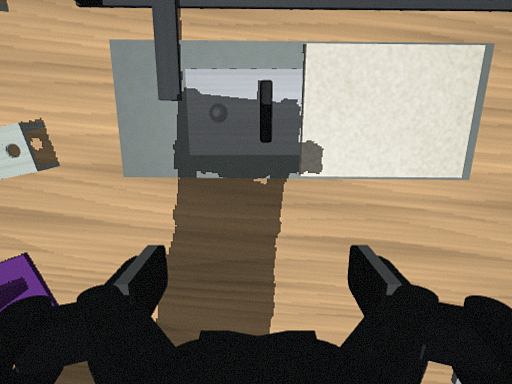

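The plate is flat in the well: the fin top is at 63 mm, and the hole is on the pin at (218,113). The saddle at the left has been knocked to (393,295), and I have its new position. Next I'll measure the rail pins from above.

play_rows(rows="0.077 -0.02 0.05 0 0 0 1;0.077 -0.02 0.05 0 0 0 1;0.077 -0.02 0.05 0 0 0 1;0.077 -0.02 0.05 0 0 0 1;0.077 -0.02 0.05 0 0 0 1")

```text
time_s: 12.4
eef_pos: [0.5799, -0.0176, 0.3149]
orientation: [-3.138, -0.149, -0.0]
wrist_force: [0.4, 0.0, -0.3]
gripper_width: 0.0853
gripper_force: 0.0
```

```bash
python3 - <<'E'
from h import *
tcp()
f=r.grab_frame("wrist");W=world(f);Z=W[...,2];print(f["camera_matrix"][0,0])
cv2.imwrite("pics/w6.png",f["img"])
for o in rects((Z>.1065)&(Z<.122),W,4): print("pin",*o)
m=(Z>.096)&(Z<.103)
for o in rects(m,W,200): print("rail",*o)
E
```

```text
t 12.4 tcp [579.9 -17.6 314.9] yaw -84.56 tilt [0.0001 0.    ] F [ 0.4  0.  -0.3] w 85.3 gf 0.0
301.88135684398145
pin [ 62.  154.5] [587.5 199.6] [13.7  6.9] 19.8 109.8 47
pin [100.5 155.9] [590.3 154.7] [7.1 6.5] 6.3 113.3 60
pin [154.9 156.3] [596.   95.8] [7. 7.] 60.7 113.6 54
pin [189.5 156.7] [599.1  58. ] [7.2 7.1] 7.4 113.6 52
pin [243.8 157.2] [604.1  -1.7] [7.5 6.5] 5.0 114.4 43
pin [278.  157.5] [607.6 -38.7] [6.8 7.1] 53.9 114.5 43
pin [332.4 157.9] [613.  -98.4] [6.5 7.5] 8.0 113.9 47
pin [366.7 158.2] [ 616.2 -135.9] [6.9 7.5] 47.3 113.5 53
pin [421.  158.6] [ 621.4 -195. ] [6.9 6.5] 15.3 113.2 61
rail [259.4 155.8] [606.8 -17.3] [ 27.5 404.7] 5.3 100.2 6993
```

View pics/w6.png

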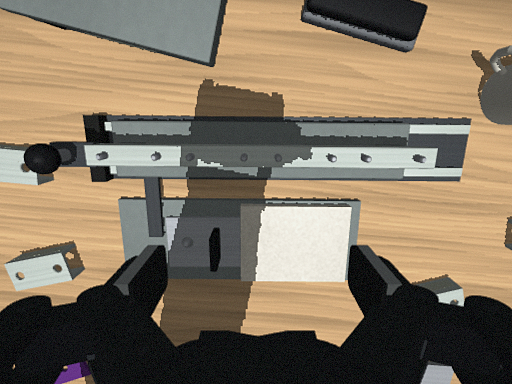

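The eight pins run from (100,156) to (421,159). The pair centres are:
- **pair3:** (593.0,125.9)
- **pair2:** (601.6,28.5)
- **pair1:** (610.3,-68.8)
- **pair0:** (618.9,-166.1)

I'll go to the nearest saddle on the left.

play_rows(rows="-0.022 0.037 -0.0135 0 0 0.995 1;-0.022 0.037 -0.0135 0 0 0.995 1;-0.022 0.037 -0.0135 0 0 0.995 1;-0.022 0.037 -0.0135 0 0 0.995 1;-0.022 0.037 -0.0135 0 0 0.995 1")

```text
time_s: 12.95
eef_pos: [0.523, 0.0761, 0.2798]
orientation: [-2.992, -0.959, 0.0]
wrist_force: [0.1, 0.4, 0.3]
gripper_width: 0.086
gripper_force: 0.0
```

play_rows(rows="-0.022 0.037 -0.0135 0 0 0.995 1;-0.022 0.037 -0.0135 0 0 0.995 1;-0.022 0.037 -0.0135 0 0 0.995 1;-0.022 0.037 -0.0135 0 0 0.995 1;-0.022 0.037 -0.0135 0 0 0.995 1")

```text
time_s: 13.45
eef_pos: [0.468, 0.1687, 0.2461]
orientation: [-2.644, -1.697, 0.0]
wrist_force: [1.0, 0.7, -0.4]
gripper_width: 0.0855
gripper_force: 0.0
```

play_rows(rows="-0.022 0.037 -0.0135 0 0 0.995 1;-0.022 0.037 -0.0135 0 0 0.995 1;-0.022 0.037 -0.0135 0 0 0.995 1;-0.022 0.037 -0.0135 0 0 0.995 1;-0.022 0.037 -0.0135 0 0 0.995 1")

```text
time_s: 13.95
eef_pos: [0.4129, 0.2612, 0.2124]
orientation: [-2.118, -2.321, 0.0]
wrist_force: [-0.7, 0.5, -0.3]
gripper_width: 0.0852
gripper_force: 0.0
```

play_rows(rows="-0.022 0.037 -0.0135 0 0 0.995 1;-0.022 0.037 -0.0135 0 0 0.995 1;0 0 0 0 0 0 1")

```text
time_s: 14.25
eef_pos: [0.3902, 0.2988, 0.1983]
orientation: [-1.863, -2.528, 0.002]
wrist_force: [0.3, -0.1, -0.0]
gripper_width: 0.0851
gripper_force: 0.0
```

```bash
cat >>h.py <<'E'
def saddle(show=None):
    """saddle nearest TCP from wrist: web rectangle and hole midpoint; prints move to centre on it, in row units"""
    p,yaw=tcp();f=r.grab_frame("wrist");W=world(f);Z=W[...,2]
    if show: cv2.imwrite(show,f["img"])
    m=((Z>.030)&(Z<.040)&(np.hypot(W[...,0]-p[0],W[...,1]-p[1])<.09)).astype(np.uint8)
    n,l,s,c=cv2.connectedComponentsWithStats(m);i=1+s[1:,4].argmax();m=(l==i).astype(np.uint8)
    cs,_=cv2.findContours(m,cv2.RETR_EXTERNAL,cv2.CHAIN_APPROX_NONE)
    full=np.zeros_like(m);cv2.drawContours(full,cs,-1,1,-1)
    P=world(f,np.vstack([q[:,0] for q in cs]).astype(float),.035)
    b=cv2.minAreaRect((P[:,:2]*1000).astype(np.float32))
    n,l,s,c=cv2.connectedComponentsWithStats(((full>0)&(m==0)).astype(np.uint8))
    H=[(world(f,c[k],.033)[0,:2]*1000).round(1) for k in range(1,n) if s[k,4]>15]
    a=b[2]-(90 if b[1][0]>b[1][1] else 0)
    a=(a+90)%180-90
    print("rect",np.round(b[0],1),np.round(b[1],1),"short-axis angle",round(a,1),"holes",H)
    if len(H)==2:
        h=np.mean(H,0);d=H[1]-H[0];ang=np.degrees(np.arctan2(d[1],d[0]))-90;ang=(ang+90)%180-90
        print("hole mid",h,"sep",np.hypot(*d).round(1),"axis angle",ang.round(2))
        print("move (rows):",((h-p[:2]*1000)/500).round(4),"turn",((ang-yaw)/6).round(2))
E
python3 -c "
from h import *
saddle()"
```

```text
t 14.25 tcp [390.2 298.8 198.3] yaw 17.22 tilt [-0.0014 -0.0006] F [ 0.3 -0.1 -0. ] w 85.1 gf 0.0
rect [394.9 294.2] [46.  89.9] short-axis angle 17.3 holes [array([386. , 322.7]), array([403.8, 265.7])]
hole mid [394.9 294.2] sep 59.7 axis angle 17.34
move (rows): [ 0.0095 -0.0092] turn 0.02
```

Both holes are found, 59.7 mm apart. I'll descend and grip.

play_rows(rows="0.0095 -0.009 -0.07 0 0 0 1;0 0 -0.07 0 0 0 1;0 0 -0.08 0 0 0 1;0 0 -0.08 0 0 0 1;0 0 -0.056 0 0 0 1")

```text
time_s: 14.8
eef_pos: [0.396, 0.2919, 0.0192]
orientation: [-1.874, -2.521, 0.002]
wrist_force: [0.6, 0.3, 0.9]
gripper_width: 0.0854
gripper_force: 0.0
```

play_rows(rows="0 0 0 0 0 0 1;0 0 0 0 0 0 0.3;0 0 0 0 0 0 0.3;0 0 0 0 0 0 0.3;0 0 0 0 0 0 0.3")

```text
time_s: 15.3
eef_pos: [0.3968, 0.2933, 0.0233]
orientation: [1.87, 2.523, 0.004]
wrist_force: [-1.6, -1.6, 10.4]
gripper_width: 0.0454
gripper_force: 61.4
```

```bash
python3 -c "
from h import *
tcp()"
```

```text
t 15.3 tcp [396.8 293.3  23.3] yaw 16.92 tilt [0.0024 0.0014] F [-1.6 -1.6 10.4] w 45.4 gf 61.4
```

play_rows(rows="0 0 0.05 0 0 0 0.3;0 0 0.08 0 0 0 0.3;0 0 0.08 0 0 0 0.3;0 0 0.08 0 0 0 0.3;0 0 0.08 0 0 0 0.3")

```text
time_s: 15.8
eef_pos: [0.3957, 0.2927, 0.2092]
orientation: [1.87, 2.524, 0.003]
wrist_force: [-0.3, -0.2, -1.3]
gripper_width: 0.0452
gripper_force: 62.2
```

play_rows(rows="0.066 -0.056 0 0 0 -0.4 0.3;0.066 -0.056 0 0 0 -0.4 0.3;0.066 -0.056 0 0 0 -0.4 0.3;0.066 -0.056 0 0 0 -0.4 0.3;0.066 -0.056 0 0 0 -0.4 0.3")

```text
time_s: 16.3
eef_pos: [0.5621, 0.1515, 0.2076]
orientation: [2.125, 2.312, 0.002]
wrist_force: [-0.1, 0.4, -0.5]
gripper_width: 0.0449
gripper_force: 62.3
```

play_rows(rows="0.066 -0.056 0 0 0 -0.02 0.3;0 0 0 0 0 0 0.3;0 0 0 0 0 0 0.3")

```text
time_s: 16.6
eef_pos: [0.5941, 0.1242, 0.2068]
orientation: [2.128, 2.311, 0.001]
wrist_force: [-0.1, 1.1, -1.7]
gripper_width: 0.0446
gripper_force: 62.2
```

```bash
python3 - <<'E'
from h import *
tcp()
f=r.grab_frame("wrist");W=world(f);cv2.imwrite("pics/w7.png",f["img"]);print(pix(f,[[.593,.126,.116]]))
Z=W[...,2]
for o in rects((Z>.1065)&(Z<.122),W,4): print("pin",*o)
E
```

```text
t 16.6 tcp [594.1 124.2 206.8] yaw 4.73 tilt [0.0004 0.0002] F [-0.1  1.1 -1.7] w 44.6 gf 62.2
[[254.51047666 204.48902363]]
pin [254.4 161.7] [590.1 158.1] [7.5 5. ] 1.7 114.3 75
```

View pics/w7.png

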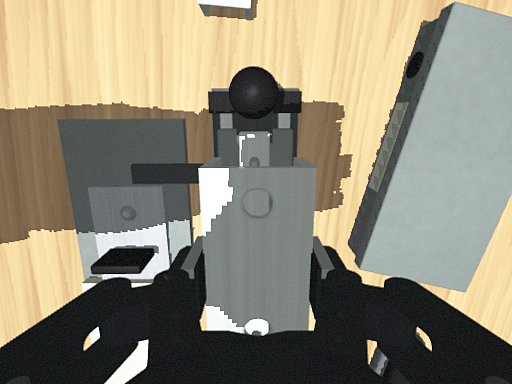

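The wrist view shows the held saddle with both holes, at (257,203) and (257,328). A rail pin is just visible at (254,162). I'll measure the hole offset relative to the TCP.

```bash
cat >>h.py <<'E'
def held():
    p,yaw=tcp();f=r.grab_frame("wrist");W=world(f);Z=W[...,2]
    zt=np.median(Z[225:300,225:300]);m=abs(Z-zt)<.006
    roi=np.zeros_like(m);roi[175:345,215:300]=True
    n,l,s,c=cv2.connectedComponentsWithStats((roi&~m).astype(np.uint8))
    H=[]
    for k in range(1,n):
        if 60<s[k,4]<1500:
            e=cv2.dilate((l==k).astype(np.uint8),np.ones((3,3)));h=world(f,c[k],zt-.0025)[0]
            print("blob",c[k].round(1),s[k],(h*1000).round(1),"rel tcp",((h-p)*1000).round(1));H.append(h)
    print("top z",zt.round(4),"top minus tcp",((zt-p[2])*1000).round(1))
    row=[(W[v][(abs(Z[v]-zt)<.004)&(abs(np.arange(512)-257)<75)]) for v in (230,)]
    print("web edges",[(q[[0,-1],:2]*1000).round(1).tolist() for q in row])
    # front edge of web in column 240,275
    for u in(235,275):
        v=np.where(m[150:200,u])[0][0]+150;print("front edge",(W[v,u]*1000).round(1))
E
python3 -c "
from h import *
held()"
```

```text
t 16.65 tcp [593.7 125.  206.9] yaw 4.8 tilt [0.0004 0.0002] F [-0.3  0.1 -2.1] w 44.7 gf 62.2
blob [257.5 202. ] [243 189  30  27 605] [592.1 156.4 216.5] rel tcp [-1.6 31.4  9.5]
blob [257.1 335.3] [ 215  319   85   26 1421] [597.4  92.2 216.5] rel tcp [  3.7 -32.8   9.5]
top z 0.219 top minus tcp 12.0
web edges [[[570.1, 142.9], [615.8, 147.0]]]
front edge [581.8 170.1 214.6]
front edge [597.8 171.6 215. ]
```

play_rows(rows="-0.003 0.004 -0.05 0 0 0.05 0.3;0 0 -0.06 0 0 0 0.3;0 0 -0.055 0 0 0 0.3;0 0 0 0 0 0 0.3;0 0 0 0 0 0 0.3")

```text
time_s: 17.2
eef_pos: [0.5924, 0.1276, 0.1251]
orientation: [2.119, 2.319, 0.001]
wrist_force: [0.6, 0.9, -0.5]
gripper_width: 0.0451
gripper_force: 62.1
```

```bash
python3 -c "
from h import *
tcp()"
```

```text
t 17.2 tcp [592.4 127.6 125.1] yaw 5.17 tilt [0.0007 0.0001] F [ 0.6  0.9 -0.5] w 45.1 gf 62.1
```

Within about 0.7 mm. I'll descend onto the pins slowly.

play_rows(rows="-0.001 -0.001 -0.012 0 0 0 0.3;0 0 -0.012 0 0 0 0.3;0 0 -0.01 0 0 0 0.3;0 0 0 0 0 0 0.3")

```text
time_s: 17.6
eef_pos: [0.5917, 0.1263, 0.1063]
orientation: [-2.12, -2.318, 0.001]
wrist_force: [0.1, 0.0, -1.3]
gripper_width: 0.045
gripper_force: 62.1
```

play_rows(rows="0 0 -0.01 0 0 0 0.3;0 0 -0.01 0 0 0 0.3;0 0 0 0 0 0 0.3")

```text
time_s: 17.9
eef_pos: [0.5916, 0.1263, 0.096]
orientation: [-2.12, -2.318, 0.002]
wrist_force: [-0.1, -0.4, -0.9]
gripper_width: 0.0452
gripper_force: 62.1
```

The pins have entered the holes with no contact force. I'll finish the descent and release.

play_rows(rows="0 0 -0.005 0 0 0 0.3;0 0 -0.002 0 0 0 0.3;0 0 0 0 0 0 0.3")

```text
time_s: 18.2
eef_pos: [0.592, 0.1264, 0.0935]
orientation: [2.12, 2.318, 0.0]
wrist_force: [0.4, -0.3, -1.3]
gripper_width: 0.045
gripper_force: 62.2
```

play_rows(rows="0 0 0 0 0 0 1;0 0 0 0 0 0 1;0 0 0 0 0 0 1;0 0 0 0 0 0 1;0 0 0.06 0 0 0 1")

```text
time_s: 18.7
eef_pos: [0.5903, 0.1261, 0.1202]
orientation: [-2.117, -2.315, 0.008]
wrist_force: [0.1, 0.0, 0.5]
gripper_width: 0.085
gripper_force: 0.0
```

play_rows(rows="0 0 0.08 0 0 0 1;0 0 0.08 0 0 0 1;0 0 0 0 0 0 1")

```text
time_s: 19.0
eef_pos: [0.5937, 0.1267, 0.2094]
orientation: [2.116, 2.314, 0.011]
wrist_force: [0.6, 0.0, 0.8]
gripper_width: 0.0854
gripper_force: 0.0
```

```bash
python3 - <<'E'
from h import *
tcp();f=r.grab_frame("wrist");W=world(f);Z=W[...,2]
for o in rects((Z>.102)&(Z<.109),W,100): print("web?",*o)
for o in rects((Z>.1095)&(Z<.122),W,8): print("pins",*o)
E
```

```text
t 19.0 tcp [593.7 126.7 209.4] yaw 5.12 tilt [0.0091 0.0014] F [0.6 0.  0.8] w 85.4 gf 0.0
web? [254. 197.] [593.2 127.7] [46.1 90.1] 5.2 105.3 5885
pins [253.5 165.6] [590.1 156.8] [6.8 7.7] 4.7 114.6 88
pins [253.6 239.7] [595.3  97.7] [7.3 6.5] 6.9 114.4 82
pins [253.6 281.9] [598.6  60.1] [7.6 6.2] 4.5 113.9 84
```

It is seated: the web top is at 105.3 mm with pins through both holes. Next is the saddle at (551,329).

play_rows(rows="-0.016 0.08 0 0 0 -0.16 1;-0.016 0.08 0 0 0 -0.16 1;-0.016 0.08 0 0 0 -0.16 1;-0.016 0.08 -0.01 0 0 -0.16 1;-0.016 0.08 -0.01 0 0 -0.16 1")

```text
time_s: 19.55
eef_pos: [0.5511, 0.3278, 0.1919]
orientation: [-2.216, -2.226, 0.002]
wrist_force: [0.4, -0.0, 1.0]
gripper_width: 0.0855
gripper_force: 0.0
```

play_rows(rows="0 0 0 0 0 0 1;0 0 0 0 0 0 1;0 0 0 0 0 0 1")

```text
time_s: 19.85
eef_pos: [0.5521, 0.3255, 0.1927]
orientation: [-2.216, -2.227, 0.002]
wrist_force: [0.1, 0.7, 0.0]
gripper_width: 0.0855
gripper_force: 0.0
```

```bash
python3 -c "
from h import *
saddle()"
```

```text
t 19.85 tcp [552.1 325.5 192.7] yaw 0.28 tilt [-0.0009 -0.0007] F [0.1 0.7 0. ] w 85.5 gf 0.0
rect [552.9 327.6] [46.  90.3] short-axis angle 0.2 holes [array([552.9, 357.7]), array([552.7, 297.9])]
hole mid [552.8 327.8] sep 59.8 axis angle -0.19
move (rows): [0.0014 0.0047] turn -0.08
```

play_rows(rows="0 0.003 -0.07 0 0 -0.08 1;0 0 -0.07 0 0 0 1;0 0 -0.08 0 0 0 1;0 0 -0.075 0 0 0 1;0 0 -0.05 0 0 0 1")

```text
time_s: 20.4
eef_pos: [0.5516, 0.3262, 0.0182]
orientation: [-2.226, -2.216, 0.004]
wrist_force: [0.0, -0.1, 0.4]
gripper_width: 0.0853
gripper_force: 0.0
```

play_rows(rows="0 0 0 0 0 0 1;0 0 0 0 0 0 0.3;0 0 0 0 0 0 0.3;0 0 0 0 0 0 0.3;0 0 0 0 0 0 0.3")

```text
time_s: 20.9
eef_pos: [0.5529, 0.3282, 0.0231]
orientation: [2.224, 2.217, 0.005]
wrist_force: [0.2, -1.2, 6.0]
gripper_width: 0.0451
gripper_force: 62.3
```

```bash
python3 -c "
from h import *
tcp()"
```

```text
t 20.9 tcp [552.9 328.2  23.1] yaw -0.17 tilt [0.0029 0.0014] F [ 0.2 -1.2  6. ] w 45.1 gf 62.3
```

play_rows(rows="0 0 0.05 0 0 0 0.3;0 0 0.08 0 0 0 0.3;0 0 0.08 0 0 0 0.3;0 0 0.08 0 0 0 0.3;0 0 0.08 0 0 0 0.3")

```text
time_s: 21.4
eef_pos: [0.5518, 0.3278, 0.2088]
orientation: [2.224, 2.218, 0.002]
wrist_force: [1.1, 0.6, -1.6]
gripper_width: 0.0448
gripper_force: 61.8
```

play_rows(rows="0.011 -0.066 0 0 0 0.1 0.3;0.011 -0.066 0 0 0 0.1 0.3;0.011 -0.066 0 0 0 0.1 0.3;0.011 -0.066 0 0 0 0.1 0.3;0.011 -0.066 0 0 0 0.1 0.3")

```text
time_s: 21.9
eef_pos: [0.5795, 0.1615, 0.2071]
orientation: [2.165, 2.276, 0.002]
wrist_force: [0.9, -0.0, -1.1]
gripper_width: 0.045
gripper_force: 62.0
```

play_rows(rows="0.011 -0.066 0 0 0 0.1 0.3;0.011 -0.066 0 0 0 0.1 0.3;0.011 -0.066 0 0 0 0.1 0.3;0.011 -0.066 0 0 0 0.08 0.3;0 0 0 0 0 0 0.3")

```text
time_s: 22.4
eef_pos: [0.6019, 0.0274, 0.2068]
orientation: [2.123, 2.314, 0.001]
wrist_force: [-0.4, 1.0, -1.3]
gripper_width: 0.0454
gripper_force: 62.0
```

play_rows(rows="0 0 0 0 0 0 0.3;0 0 0 0 0 0 0.3;0 0 0 0 0 0 0.3")

```text
time_s: 22.7
eef_pos: [0.6014, 0.0318, 0.2062]
orientation: [2.119, 2.319, 0.0]
wrist_force: [0.1, 0.4, -0.7]
gripper_width: 0.0449
gripper_force: 62.0
```

```bash
python3 -c "
from h import *
held()"
```

```text
t 22.7 tcp [601.4  31.8 206.2] yaw 5.18 tilt [0.0003 0.0001] F [ 0.1  0.4 -0.7] w 44.9 gf 62.0
blob [257.6 207. ] [243 194  30  27 592] [599.8  61.2 216. ] rel tcp [-1.6 29.3  9.8]
blob [257.  336.3] [ 215  323   85   22 1342] [605.3  -1.2 216. ] rel tcp [  3.9 -33.1   9.8]
top z 0.2185 top minus tcp 12.3
web edges [[[577.9, 50.2], [623.1, 54.5]]]
front edge [589.3  74.9 214.3]
front edge [605.4  76.5 214.5]
```

play_rows(rows="-0.002 -0.0015 -0.05 0 0 0 0.3;0 0 -0.06 0 0 0 0.3;0 0 -0.055 0 0 0 0.3;0 0 0 0 0 0 0.3;0 0 0 0 0 0 0.3")

```text
time_s: 23.25
eef_pos: [0.6007, 0.0305, 0.1242]
orientation: [2.119, 2.319, 0.0]
wrist_force: [-0.4, 0.2, -0.4]
gripper_width: 0.0449
gripper_force: 61.8
```

play_rows(rows="0 0 -0.012 0 0 0 0.3;0 0 -0.012 0 0 0 0.3;0 0 -0.01 0 0 0 0.3;0 0 0 0 0 0 0.3")

```text
time_s: 23.65
eef_pos: [0.6002, 0.0301, 0.1058]
orientation: [-2.12, -2.318, 0.001]
wrist_force: [-0.6, 0.3, -0.6]
gripper_width: 0.0449
gripper_force: 61.8
```

play_rows(rows="0 0 -0.01 0 0 0 0.3;0 0 -0.01 0 0 0 0.3;0 0 -0.005 0 0 0 0.3;0 0 -0.001 0 0 0 0.3;0 0 0 0 0 0 0.3")

```text
time_s: 24.15
eef_pos: [0.6005, 0.0301, 0.0933]
orientation: [-2.12, -2.318, 0.0]
wrist_force: [0.5, -0.4, -0.6]
gripper_width: 0.0449
gripper_force: 61.9
```

play_rows(rows="0 0 0 0 0 0 1;0 0 0 0 0 0 1;0 0 0 0 0 0 1;0 0 0 0 0 0 1;0 0 0.06 0 0 0 1")

```text
time_s: 24.65
eef_pos: [0.5988, 0.0301, 0.1203]
orientation: [-2.117, -2.315, 0.007]
wrist_force: [0.1, 0.4, -0.3]
gripper_width: 0.0857
gripper_force: 0.0
```

play_rows(rows="0 0 0.08 0 0 0 1;0 0 0.08 0 0 0 1;0 0 0 0 0 0 1")

```text
time_s: 24.95
eef_pos: [0.6022, 0.0302, 0.2094]
orientation: [2.115, 2.313, 0.01]
wrist_force: [0.6, -0.3, -0.4]
gripper_width: 0.0855
gripper_force: 0.0
```

```bash
python3 - <<'E'
from h import *
tcp();f=r.grab_frame("wrist");W=world(f);Z=W[...,2]
for o in rects((Z>.102)&(Z<.109),W,100): print("web?",*o)
for o in rects((Z>.1095)&(Z<.122),W,8): print("pins",*o)
E
```

```text
t 24.95 tcp [602.2  30.2 209.4] yaw 5.12 tilt [ 0.0091 -0.0001] F [ 0.6 -0.3 -0.4] w 85.5 gf 0.0
web? [253.9  65.6] [593.  127.8] [46.1 89.7] 5.2 105.4 8214
web? [254.1 199. ] [601.9  29.4] [46.2 90.4] 5.1 105.3 5898
pins [253.4  22.3] [590.2 156.3] [7.7 7.3] 15.5 114.6 135
pins [253.4 115. ] [595.1  96.8] [7.2 6.9] 5.2 114.9 99
pins [253.5 167. ] [598.8  59.3] [6.8 7.5] 5.0 114.5 91
pins [253.4 240.7] [6.039e+02 2.000e-01] [7.3 6.4] 4.8 114.2 81
pins [253.3 282.9] [607.2 -37.4] [7.6 6.2] 6.4 114.1 83
```

play_rows(rows="-0.042 -0.068 0 0 0 0.265 1;-0.042 -0.068 0 0 0 0.265 1;-0.042 -0.068 0 0 0 0.265 1;-0.042 -0.068 0 0 0 0.265 1;-0.042 -0.068 0 0 0 0.265 1")

```text
time_s: 25.5
eef_pos: [0.494, -0.1409, 0.2022]
orientation: [-1.952, -2.46, 0.001]
wrist_force: [0.7, -0.1, -0.4]
gripper_width: 0.0854
gripper_force: 0.0
```

play_rows(rows="-0.042 -0.068 0 0 0 0.265 1;-0.042 -0.068 0 0 0 0.265 1;-0.042 -0.068 0 0 0 0.265 1;-0.042 -0.068 0 0 0 0.265 1;-0.042 -0.068 -0.02 0 0 0.265 1")

```text
time_s: 26.0
eef_pos: [0.3894, -0.3111, 0.1931]
orientation: [1.777, 2.59, -0.0]
wrist_force: [0.9, -0.2, -0.1]
gripper_width: 0.0855
gripper_force: 0.0
```

play_rows(rows="0 0 0 0 0 0 1;0 0 0 0 0 0 1;0 0 0 0 0 0 1")

```text
time_s: 26.3
eef_pos: [0.3907, -0.3092, 0.193]
orientation: [-1.778, -2.589, -0.0]
wrist_force: [0.8, 0.7, 0.9]
gripper_width: 0.0854
gripper_force: 0.0
```

```bash
python3 -c "
from h import *
saddle()"
```

```text
t 26.3 tcp [ 390.7 -309.2  193. ] yaw 21.04 tilt [-0.0005  0.0006] F [0.8 0.7 0.9] w 85.4 gf 0.0
rect [ 391.2 -311.7] [46.  90.1] short-axis angle 20.9 holes [array([ 380.5, -283.5]), array([ 401.7, -339.6])]
hole mid [ 391.1  -311.55] sep 60.0 axis angle 20.7
move (rows): [ 0.0007 -0.0047] turn -0.06
```

The second saddle is seated, with its web top at 105.3 mm. I'll take the third.

play_rows(rows="0 -0.007 -0.07 0 0 -0.06 1;0 0 -0.07 0 0 0 1;0 0 -0.08 0 0 0 1;0 0 -0.076 0 0 0 1;0 0 -0.05 0 0 0 1")

```text
time_s: 26.85
eef_pos: [0.3904, -0.3119, 0.018]
orientation: [-1.784, -2.583, -0.001]
wrist_force: [0.1, -0.6, 0.5]
gripper_width: 0.0854
gripper_force: 0.0
```

play_rows(rows="0 0 0 0 0 0 1;0 0 0 0 0 0 0.3;0 0 0 0 0 0 0.3;0 0 0 0 0 0 0.3;0 0 0 0 0 0 0.3")

```text
time_s: 27.35
eef_pos: [0.3913, -0.3138, 0.0222]
orientation: [1.785, 2.581, -0.0]
wrist_force: [-0.1, 2.3, 8.9]
gripper_width: 0.0451
gripper_force: 62.1
```

play_rows(rows="0 0 0.05 0 0 0 0.3;0 0 0.08 0 0 0 0.3;0 0 0.08 0 0 0 0.3;0 0 0.08 0 0 0 0.3;0 0 0.08 0 0 0 0.3")

```text
time_s: 27.85
eef_pos: [0.3903, -0.3131, 0.2082]
orientation: [1.786, 2.582, -0.0]
wrist_force: [0.5, 1.0, -1.3]
gripper_width: 0.0448
gripper_force: 61.6
```

play_rows(rows="0.055 0.061 0 0 0 -0.323 0.3;0.055 0.061 0 0 0 -0.323 0.3;0.055 0.061 0 0 0 -0.323 0.3;0.055 0.061 0 0 0 -0.323 0.3;0.055 0.061 0 0 0 -0.323 0.3")

```text
time_s: 28.35
eef_pos: [0.5289, -0.1594, 0.2066]
orientation: [2.0, 2.421, 0.001]
wrist_force: [0.0, -0.7, -0.7]
gripper_width: 0.0449
gripper_force: 61.7
```

play_rows(rows="0.055 0.061 0 0 0 -0.323 0.3;0.055 0.061 0 0 0 -0.323 0.3;0.054 0.061 0 0 0 -0.32 0.3;0 0 0 0 0 0 0.3;0 0 0 0 0 0 0.3")

```text
time_s: 28.85
eef_pos: [0.61, -0.0688, 0.2058]
orientation: [2.117, 2.321, 0.0]
wrist_force: [-1.0, -0.6, -1.1]
gripper_width: 0.045
gripper_force: 61.8
```

play_rows(rows="0 0 0 0 0 0 0.3;0 0 0 0 0 0 0.3")

```text
time_s: 29.05
eef_pos: [0.6095, -0.0703, 0.2059]
orientation: [2.12, 2.318, 0.0]
wrist_force: [0.1, 0.2, -0.8]
gripper_width: 0.0448
gripper_force: 61.8
```

```bash
python3 -c "
from h import *
held()"
```

```text
t 29.05 tcp [609.5 -70.3 205.9] yaw 5.11 tilt [ 0.0004 -0.0001] F [ 0.1  0.2 -0.8] w 44.8 gf 61.8
blob [257.4 201.1] [243 188  30  27 621] [607.6 -38.3 216.5] rel tcp [-1.8 32.  10.6]
blob [257.1 335.3] [ 215  319   85   26 1428] [ 613.3 -102.2  216.5] rel tcp [  3.8 -31.9  10.6]
top z 0.219 top minus tcp 13.1
web edges [[[586.2, -51.7], [631.4, -47.9]]]
front edge [597.5 -24.6 215.4]
front edge [613.3 -23.1 215.5]
```

Aligned within 0.5 mm.

play_rows(rows="-0.0005 0.0005 -0.05 0 0 0 0.3;0 0 -0.06 0 0 0 0.3;0 0 -0.055 0 0 0 0.3;0 0 0 0 0 0 0.3;0 0 0 0 0 0 0.3")

```text
time_s: 29.6
eef_pos: [0.6098, -0.0696, 0.1238]
orientation: [2.119, 2.319, 0.0]
wrist_force: [-0.3, -0.5, -0.1]
gripper_width: 0.0452
gripper_force: 61.7
```

play_rows(rows="0 0 -0.012 0 0 0 0.3;0 0 -0.012 0 0 0 0.3;0 0 -0.01 0 0 0 0.3;0 0 0 0 0 0 0.3")

```text
time_s: 30.0
eef_pos: [0.6094, -0.0691, 0.1053]
orientation: [-2.118, -2.319, 0.001]
wrist_force: [0.5, 0.4, -1.4]
gripper_width: 0.0449
gripper_force: 61.7
```

play_rows(rows="0 0 -0.01 0 0 0 0.3;0 0 -0.01 0 0 0 0.3;0 0 -0.006 0 0 0 0.3;0 0 -0.001 0 0 0 0.3;0 0 0 0 0 0 0.3")

```text
time_s: 30.5
eef_pos: [0.6097, -0.0691, 0.0923]
orientation: [-2.119, -2.319, 0.0]
wrist_force: [-0.1, -0.6, -0.8]
gripper_width: 0.0448
gripper_force: 61.8
```

play_rows(rows="0 0 0 0 0 0 1;0 0 0 0 0 0 1;0 0 0 0 0 0 1;0 0 0 0 0 0 1;0 0 0.06 0 0 0 1")

```text
time_s: 31.0
eef_pos: [0.608, -0.0689, 0.1191]
orientation: [-2.115, -2.315, 0.006]
wrist_force: [0.4, 0.2, 0.3]
gripper_width: 0.0851
gripper_force: 0.0
```

play_rows(rows="0 0 0.08 0 0 0 1;0 0 0.08 0 0 0 1;0 0 0 0 0 0 1")

```text
time_s: 31.3
eef_pos: [0.6115, -0.0694, 0.2085]
orientation: [2.114, 2.314, 0.008]
wrist_force: [0.7, 0.1, 0.3]
gripper_width: 0.0854
gripper_force: 0.0
```

```bash
python3 - <<'E'
from h import *
tcp();f=r.grab_frame("wrist");W=world(f);Z=W[...,2]
for o in rects((Z>.102)&(Z<.109),W,100): print("web?",*o)
for o in rects((Z>.1095)&(Z<.122),W,8): print("pins",*o)
E
```

```text
t 31.3 tcp [611.5 -69.4 208.5] yaw 5.17 tilt [ 0.0091 -0.0016] F [0.7 0.1 0.3] w 85.4 gf 0.0
web? [253.4  65. ] [601.8  28.2] [46.3 88.5] 5.2 105.4 8093
web? [254.1 195.7] [610.8 -67.2] [46.2 90.4] 5.3 105.3 6007
pins [252.6  18.4] [598.5  58.5] [7.4 7.4] 4.9 114.6 139
pins [252.6 111.9] [604.   -0.9] [7.1 6.9] 4.8 114.9 97
pins [252.6 164.5] [607.  -38.4] [6.7 6.9] 5.4 114.8 85
pins [252.7 238.5] [612.2 -97.3] [7.5 6.6] 17.1 114.1 84
pins [252.7 281. ] [ 615.4 -134.7] [7.7 6.4] 11.5 113.9 84
```

play_rows(rows="-0.018 -0.078 0 0 0 0.1 1;-0.018 -0.078 0 0 0 0.1 1;-0.018 -0.078 0 0 0 0.1 1;-0.018 -0.078 0 0 0 0.1 1;-0.018 -0.078 0 0 0 0.1 1")

```text
time_s: 31.85
eef_pos: [0.5639, -0.2655, 0.2012]
orientation: [-2.056, -2.373, 0.001]
wrist_force: [0.0, 0.1, -0.1]
gripper_width: 0.0853
gripper_force: 0.0
```

play_rows(rows="-0.018 -0.078 0 0 0 0.1 1;-0.018 -0.078 0 0 0 0.1 1;-0.018 -0.078 0 0 0 0.1 1;-0.018 -0.078 0 0 0 0.1 1;-0.018 -0.078 -0.02 0 0 0.1 1")

```text
time_s: 32.35
eef_pos: [0.5192, -0.4608, 0.1923]
orientation: [1.994, 2.427, -0.0]
wrist_force: [0.7, 0.5, 0.0]
gripper_width: 0.0854
gripper_force: 0.0
```

play_rows(rows="0 0 0 0 0 0 1;0 0 0 0 0 0 1;0 0 0 0 0 0 1")

```text
time_s: 32.65
eef_pos: [0.5201, -0.4582, 0.1919]
orientation: [-1.993, -2.427, -0.0]
wrist_force: [-1.1, -0.3, -0.3]
gripper_width: 0.0852
gripper_force: 0.0
```

```bash
python3 -c "
from h import *
saddle()"
```

```text
t 32.65 tcp [ 520.1 -458.2  191.9] yaw 11.21 tilt [-0.0004  0.0007] F [-1.1 -0.3 -0.3] w 85.2 gf 0.0
rect [ 520.  -460.3] [46.  89.8] short-axis angle 11.1 holes [array([ 514.3, -431. ]), array([ 525.7, -489.8])]
hole mid [ 520.  -460.4] sep 59.9 axis angle 10.97
move (rows): [-0.0002 -0.0044] turn -0.04
```

The third saddle is seated. Now the fourth.

play_rows(rows="-0.002 -0.006 -0.07 0 0 -0.04 1;0 0 -0.07 0 0 0 1;0 0 -0.08 0 0 0 1;0 0 -0.074 0 0 0 1;0 0 -0.05 0 0 0 1")

```text
time_s: 33.2
eef_pos: [0.5187, -0.4603, 0.0179]
orientation: [-1.997, -2.423, -0.0]
wrist_force: [-0.0, -0.6, -0.3]
gripper_width: 0.0857
gripper_force: 0.0
```

play_rows(rows="0 0 0 0 0 0 1;0 0 0 0 0 0 0.3;0 0 0 0 0 0 0.3;0 0 0 0 0 0 0.3;0 0 0 0 0 0 0.3")

```text
time_s: 33.7
eef_pos: [0.5195, -0.4627, 0.0228]
orientation: [1.998, 2.42, -0.0]
wrist_force: [-0.2, 0.4, 7.9]
gripper_width: 0.0452
gripper_force: 62.4
```

play_rows(rows="0 0 0.05 0 0 0 0.3;0 0 0.08 0 0 0 0.3;0 0 0.08 0 0 0 0.3;0 0 0.08 0 0 0 0.3;0 0 0.08 0 0 0 0.3")

```text
time_s: 34.2
eef_pos: [0.5186, -0.462, 0.2082]
orientation: [1.999, 2.422, -0.0]
wrist_force: [0.8, 0.5, -1.5]
gripper_width: 0.045
gripper_force: 61.8
```

play_rows(rows="0.025 0.074 0 0 0 -0.123 0.3;0.025 0.074 0 0 0 -0.123 0.3;0.025 0.074 0 0 0 -0.123 0.3;0.025 0.074 0 0 0 -0.123 0.3;0.025 0.074 0 0 0 -0.123 0.3")

```text
time_s: 34.7
eef_pos: [0.5815, -0.2756, 0.2065]
orientation: [2.077, 2.355, 0.001]
wrist_force: [0.2, 0.0, -1.9]
gripper_width: 0.0452
gripper_force: 61.9
```

play_rows(rows="0.025 0.074 0 0 0 -0.123 0.3;0.025 0.073 0 0 0 -0.123 0.3;0.024 0.073 0 0 0 -0.12 0.3;0 0 0 0 0 0 0.3;0 0 0 0 0 0 0.3")

```text
time_s: 35.2
eef_pos: [0.6184, -0.1665, 0.2062]
orientation: [2.119, 2.318, 0.0]
wrist_force: [0.5, -1.2, -1.5]
gripper_width: 0.0453
gripper_force: 61.9
```

play_rows(rows="0 0 0 0 0 0 0.3;0 0 0 0 0 0 0.3")

```text
time_s: 35.4
eef_pos: [0.6179, -0.1682, 0.2056]
orientation: [2.123, 2.315, 0.0]
wrist_force: [0.2, -0.4, -1.4]
gripper_width: 0.0448
gripper_force: 61.9
```

```bash
python3 -c "
from h import *
held()"
```

```text
t 35.4 tcp [ 617.9 -168.2  205.6] yaw 4.96 tilt [ 0.0003 -0.0002] F [ 0.2 -0.4 -1.4] w 44.8 gf 61.9
blob [257.5 201.3] [243 189  30  26 608] [ 616.2 -136.4  215.7] rel tcp [-1.8 31.8 10.1]
blob [257.1 335.3] [ 215  319   85   26 1423] [ 621.7 -200.6  215.7] rel tcp [  3.7 -32.3  10.1]
top z 0.2182 top minus tcp 12.6
web edges [[[594.6, -149.6], [639.8, -145.8]]]
front edge [ 605.9 -122.5  214.7]
front edge [ 621.9 -121.1  214.5]
```

play_rows(rows="0 0.0015 -0.05 0 0 0.02 0.3;0 0 -0.06 0 0 0 0.3;0 0 -0.055 0 0 0 0.3;0 0 0 0 0 0 0.3;0 0 0 0 0 0 0.3")

```text
time_s: 35.95
eef_pos: [0.6183, -0.1669, 0.1236]
orientation: [2.12, 2.319, 0.0]
wrist_force: [-1.0, 0.5, 0.1]
gripper_width: 0.0447
gripper_force: 61.8
```

play_rows(rows="0 0 -0.012 0 0 0 0.3;0 0 -0.012 0 0 0 0.3;0 0 -0.01 0 0 0 0.3;0 0 0 0 0 0 0.3")

```text
time_s: 36.35
eef_pos: [0.618, -0.1663, 0.1052]
orientation: [-2.118, -2.319, 0.001]
wrist_force: [-1.1, -0.5, -1.1]
gripper_width: 0.045
gripper_force: 61.8
```

play_rows(rows="0 -0.001 -0.01 0 0 0 0.3;0 0 -0.01 0 0 0 0.3;0 0 -0.005 0 0 0 0.3;0 0 -0.001 0 0 0 0.3;0 0 0 0 0 0 0.3")

```text
time_s: 36.85
eef_pos: [0.6182, -0.1669, 0.0929]
orientation: [2.119, 2.319, -0.0]
wrist_force: [0.3, 0.0, -1.2]
gripper_width: 0.0446
gripper_force: 61.9
```

play_rows(rows="0 0 0 0 0 0 1;0 0 0 0 0 0 1;0 0 0 0 0 0 1;0 0 0 0 0 0 1;0 0 0.06 0 0 0 1")

```text
time_s: 37.35
eef_pos: [0.6166, -0.1663, 0.1194]
orientation: [-2.115, -2.315, 0.004]
wrist_force: [-0.7, 0.3, -1.2]
gripper_width: 0.0854
gripper_force: 0.0
```

play_rows(rows="0 0 0.08 0 0 0 1;0 0 0.08 0 0 0 1;-0.08 0 0.08 0 0 0 1;-0.08 0 0.08 0 0 0 1;-0.06 0 0 0 0 0 1")

```text
time_s: 37.85
eef_pos: [0.5171, -0.1672, 0.2784]
orientation: [2.114, 2.314, 0.004]
wrist_force: [0.9, -0.1, 0.8]
gripper_width: 0.0853
gripper_force: 0.0
```

play_rows(rows="-0.06 -0.06 0 0 0 0 1;-0.06 -0.06 0 0 0 0 1;0 -0.06 0 0 0 0 1;0 -0.06 0 0 0 0 1;0 0 0 0 0 0 1")

```text
time_s: 38.35
eef_pos: [0.4569, -0.2895, 0.2735]
orientation: [2.122, 2.316, -0.001]
wrist_force: [0.1, 0.7, -0.3]
gripper_width: 0.0853
gripper_force: 0.0
```

```bash
python3 - <<'E'
from h import *
tcp();t=r.grab_frame("top");W=world(t);Z=W[...,2]
reg=(W[...,0]>0.3)&(W[...,0]<0.85)&(abs(W[...,1])<0.7)
for o in rects(reg&(Z>.1015)&(Z<.12),W,60): print("hung",*o)
for o in rects(reg&(Z>.125)&(Z<.155)&(W[...,1]>.15),W,20): print("knob",*o)
for o in rects(reg&(Z>.028)&(Z<.042),W,200): print("low",*o)
for o in rects(reg&(Z>.05)&(Z<.072),W,20): print("fin/box",*o)
cv2.imwrite("pics/top_end.png",cv2.resize(t["img"][60:260,90:430],(800,470),interpolation=cv2.INTER_CUBIC))
E
```

```text
t 38.35 tcp [ 456.9 -289.5  273.5] yaw 5.0 tilt [ 0.     -0.0005] F [ 0.1  0.7 -0.3] w 85.3 gf 0.0
hung [239.4 149.8] [604.7 -19.5] [ 47.8 388.8] 5.2 105.9 1514
hung [ 31.1 171.3] [549.3 638.5] [122.5 110.9] 89.8 109.8 1343
hung [ 31.9 212.2] [419.6 628.6] [100.5 142.6] 0.0 109.9 1468
knob [167.  155.5] [582.9 205.3] [27.7 30.2] 6.4 142.1 84
low [408.9 156.2] [ 588.5 -578. ] [91.  47.5] 83.9 35.3 355
low [242.3 162.5] [583.6 -20. ] [ 37.9 398.6] 4.6 31.4 711
fin/box [185.  104.1] [777.1 165.7] [247.4 120.1] 82.0 60.1 2494
fin/box [345.7 112.7] [ 730.8 -367.3] [69.8 29. ] 59.7 60.7 57
fin/box [333.3 126.5] [ 692.7 -325.7] [57.2 13.1] 30.8 61.3 35
fin/box [ 56.2 174.9] [543.5 583.4] [ 35.4 114.4] 71.7 60.5 126
fin/box [225.1 197.6] [458.9  33.3] [49.1  9.9] 4.2 61.8 54
fin/box [ 61.  213.2] [419.8 560.4] [ 6.4 97.9] 90.0 61.1 103
```

View pics/top_end.png

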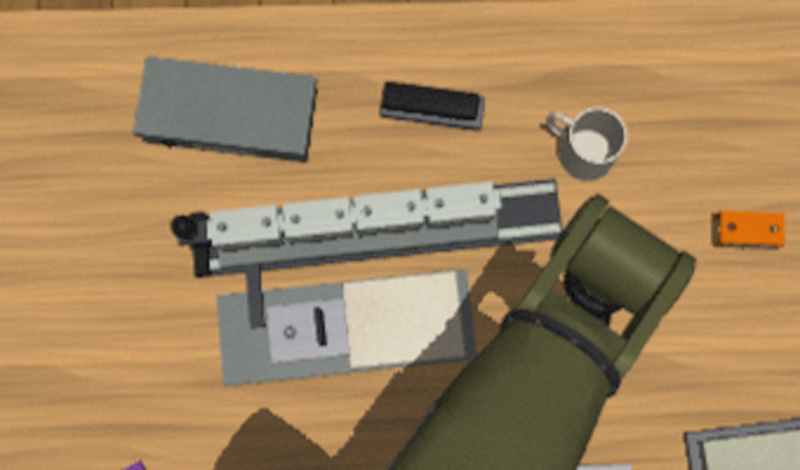

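All four saddles are hung in a row with pins visible in each. The plate is down at (308,330), the carriage is home, and the box, stapler, mug and orange piece haven't moved. I'll do one last height check on each saddle and hand in.

```bash
python3 - <<'E'
from h import *
t=r.grab_frame("top");W=world(t);Z=W[...,2];ok=True
for c in([.592,.1265],[.6006,.029],[.6093,-.0686],[.618,-.1662]):
    m=(np.hypot(W[...,0]-c[0],W[...,1]-c[1])<.018)&(Z>.09);z=np.median(Z[m]);print(z.round(4));ok&=abs(z-.105)<.002
if ok: print(r.close_job())
E
```

```text
0.1049
0.1057
0.1051
0.106
the job is handed in; nothing more can be done
None
```

Job handed in at about 38 s: the carriage is home and locked by the dropped plate, all four sign saddles are seated on their own pin pairs, and the archive box, mug and stapler were left alone.

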